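Load a ventilator's filter block and press its cover on over the locating pin

ROBOT

A 7-joint arm with a two-finger parallel gripper is mounted at the origin on the work surface. World frame = base frame: x ahead of the robot, y to its left, z up, the work surface at z = 0. Lengths are in m, angles in rad, forces in N, time in s.
With the tool pointing down it reaches from about 0.4 to 0.85 m from the base axis. Payload 4.5 kg.
Tool frame: the origin (TCP) lies where the fingers leave the gripper's body, on its centre line; the fingertips stand 64 mm ahead of it and the grasp point (between the pads) lies 45 mm ahead of it; z points along the fingers, y is the direction in which the jaws open and shut (so a half turn about z gives the same grasp; the last joint's range is limited). The gripper opens to 88 mm and grips with 3 to 60 N. Pads are 18 mm wide; open, the fingers measure 123 mm over their backs; the gripper's body (75 mm by 187 mm) begins 45 mm behind the grasp point.
Start: joints at [-1.257, 0.689, -0.195, 1.565, 0.157, 0.902, -0.215], TCP at [0.173, 0.601, 0.303] pointing down, gripper open.
Joint ranges: [-3.01, 3.01], [-0.46, 2.08], [-1.47, 1.51], [0.13, 2.56], [-1, 4.14], [0.04, 2.09], [-2.66, 2.66]. Speed limits (rad/s): [2.57, 2.57, 3.14, 3.14, 3.14, 3.14, 3.14].

INTERFACE

Orientations are given as a unit quaternion [x, y, z, w].
In Python, from plant import monitor, snapshot, workorder, finder gives the robot as it stands.
- The arm moves only by the tool carry_out, never from a script. Its argument "motion" is one flat list of numbers, 6 for each row, row after row: the shift along the tool's x, y, z in cm, then the turn, a rotation vector about the tool's x, y, z in rad. In form: [x, y, z, rx, ry, rz, x, y, z, rx, ry, rz, ...]. A call has 1 to 8 rows; each row shifts and turns the commanded pose from where the row before left it, along the tool's axes as they then stand; what a row does not reach is not made up. A row lasts 1/8 s, in which the tool goes at most 62.5 mm and 10.7 degrees, less where a joint would pass 70% of its speed; a pose out of reach is approached as far as the arm can. A call with a gripper value outside its range is refused whole. "hand" is the finger opening in cm, from 0 to 8.81, set as the call begins (left out, the last holds). The fingers move at their own pace and stop on an object; "grip_force" is the grip in N (left out, the last holds). Time passes only in rows, so rows that do not move let the fingers close. It gives the time, the measured TCP pose, the force and the opening at its end, in the units of the state.
- monitor.get_state(): the state, without advancing time (a new reading comes with each control period).
- snapshot(name): name is "scene" or "top" or "wrist"; returns a dict with "frame" (384x512x3 uint8, red, green, blue), "range_z" (384x512 float32, m along the optical axis (not along the pixel's ray), 0 where there is no reading), "fx", "fy", "cx", "cy" (pixels), "D" ([k1, k2, p1, p2, k3] as OpenCV has them; the pictures are not rectified), "rvec" (rotation vector, rad) and "tvec" (3), from world to camera coordinates, as OpenCV has them; the wrist camera has in their place "hand_eye" (4x4, takes a point from camera to tool coordinates, whose origin is the TCP and whose axes are the flange's). Camera axes: x right, y down, z forward; pixel columns grow to the right and rows downward; lengths in m; the calibration is good to about 2 mm. A picture is of the moment at which its call begins: read the wrist's pose just before it.
- workorder.finish_job(): hands the job in, once; it reports no verdict.
Trained networks look in a picture, given as the dict that the camera call returned (one of the last four; its "shot" number tells which), for a name from the list of things; names that differ only in an ending like _2 or _b are one class to them, and where a whole thing is asked for, a point or a joint stands for the part that bears it (a point fixed in the world has none). Each returns a list of dicts, best first, with "p" (0 to 1); they miss things now and then, are a little off and sometimes report something else, mostly with a low value. They report only what shows in the picture. A call takes as long as a camera call. They do not tell look-alikes from the thing itself.
- finder.masks_of(picture, thing): "pixels" (384x512 bool, what is visible of it) and "extent" ([left, top, right, bottom] in pixels, round what is visible of it).
The state is a dict: "clock": time; "q": joint angles; "qd": joint speeds; "joint_torque": joint torques, N m; "tool_pos": TCP position; "eef_rot": TCP orientation; "contact_force": force on the tool from outside, world axes, zero at the start; "moment": the same for the moment, N m; "opening": opening from 0.0 (shut) to 1.0 (fully open).
Only numpy, scipy, OpenCV 4.12 (cv2) and the standard library are available. Lean on these libraries where they do the work, as an engineer would, in place of code of your own. Each camera call takes 0.05 s, during which the arm holds its last target. There are 200 camera calls.

TASK

Stand the loose filter cartridge fully down in the round well of the filter block and let go of it. Then take the cover plate by its grip bar, lay it in the block's channel with its narrow nose pointing away from the well, slide it along the channel until it drops over the locating pin hidden under it, and press it fully down on its spring seal. Finish while still holding the cover pressed down: do not let go, and leave the other things on the trolley where they are.

Things in the scene. Friction and masses are not known exactly. Their poses are not given: they have to be found in the camera images.
- housing: Filter block, cream painted steel box 230 (x) x 116 (y) x 58 mm high, fixed. Origin: centre of its underside. Its x axis runs along the channel on top, from the well end to the pin end. The pin: steel, 12 mm in diameter, on the channel's centre line, top 12 mm above the deck. It is adjustable: it stands anywhere from 18 to 42 mm from the block's centre towards +x; its exact place is not reported.
- deck (a point): Centre of the block's top face (deck), 58 mm above the housing origin, axes as the block. Two aluminium guide rails along x form the channel: 85 mm wide inside, upright to 16 mm above the deck, then lips flaring outwards to 25 mm above it, about 98 mm apart at their edges; open at both ends. A rubber seal frame stands 6 mm above the deck (the pin 6 mm more).
- well (a point): Centre of the floor of the round well for the filter, 40 mm from the block's centre towards -x; axes as the block. The well is 50 mm in diameter and 52 mm deep below the deck, with an open top.
- seal (a joint): Spring-loaded black rubber seal frame (210 x 78 mm) in the channel round the well and the pin: 0 = up, 0.004 m = pressed fully down on its stop. The spring holds up the cover's own weight (it starts to give at about 6 N on it, with the cover's weight counting) and is fully down at about 14 N.
- filter_mid (a point): Filter cartridge: upright white cylinder with grey end bands, 44 mm in diameter, 50 mm tall, about 80 g, loose on the table. Point: its centre, half-way up (25 mm above its foot).
- grip_bar (a point): Centre of the cover's steel grip bar. The bar is 14 mm wide along the cover's x, 60 mm long along its y and 14 mm high, on two feet; its top is 44 mm and its underside 30 mm above the cover's underside. Axes as the cover. The bar lies 5 mm from the cover's middle towards -x, close to its centre of mass.
- cover_mid (a point): Cover plate, cream, about 350 g, lying flat on the table, top up: 170 mm long (x), 80 mm wide (y), 15 mm thick, rectangular for 140 mm, then a narrow nose 50 mm wide and 30 mm long at its +x end. Point: middle of its length and width, on its underside; x towards the nose. Underside ends 6 mm above the deck when dropped on, 2 mm when fully pressed. Sliding it takes 2 to 6 N.
- bore (a point): Mouth of the blind bore for the pin in the cover's underside, 25 mm from the cover's middle towards the nose; 15 mm along x, 20 mm along y, 12 mm deep. Axes as the cover. While the plate beside the bore rides on the pin's top the cover leans about 3 degrees; once the bore is over the pin it drops flat on the seal.
- tpiece_mid (a point): Brass T-shaped tube connector lying on the table, 70 mm long, 26 mm high; point at its centre. Not part of the job.
- jar_mid (a point): Amber glass jar with a steel cap, 56 mm in diameter, 70 mm tall; point half-way up. Not part of the job.
- driver_grip (a point): Screwdriver with a black handle, 180 mm long, lying on the table; point in its handle. Not part of the job.
Things that resemble listed ones, but are neither listed nor needed, are in the scene too. Leave any purple look-alike of the part that bears grip_bar alone. What is shaped like the part that bears filter_mid but purple is not meant.

How it is judged:
By the outcome, as a careful person would: the job done as asked, in the order asked, and still so for the second after the job is handed in, while the arm keeps its last pose, push and grip.
It also fails if it takes over 64 s, if anything falls off the work surface, if the arm or the gripper's body presses on something with over 40 N, if the wrist force passes 120 N, or if a joint passes its speed limit or range.

## Working session

There is one attempt and no reset: what is moved stays moved. The work goes in short steps, Python scripts to look and compute and a tool call to move; the robot and the scene stay as the last step left them, time stands still between calls to the robot, and variables do not carry over. Pictures are saved under pics/ and viewed, about 8 in all and at most 12, crops included, and the job is handed in when it is done.

Besides the shell and the picture viewer there is one more tool, called after "Emit:" as a command line: name --argument value ..., lists and objects as JSON in quotes. carry_out: Moves the arm, as the interface text tells. Its arguments: {"type":"object","properties":{"motion":{"type":"array"},"hand":{"type":"number"},"grip_force":{"type":"number"}},"required":["motion"]}

```bash
mkdir -p pics; ls; cat > h.py <<'E'
import numpy as np, cv2
from scipy.spatial.transform import Rotation as R
from plant import monitor, snapshot, workorder, finder
def world(s, st=None):
    "HxWx3 world points from the range image"
    h,w=s["range_z"].shape
    K=np.array([[s["fx"],0,s["cx"]],[0,s["fy"],s["cy"]],[0,0,1.]])
    u,v=np.meshgrid(np.arange(w),np.arange(h))
    n=cv2.undistortPoints(np.stack([u,v],-1).reshape(-1,1,2).astype(float),K,np.array(s["D"],float)).reshape(h,w,2)
    z=s["range_z"].astype(float)
    P=np.dstack([n*z[...,None],z])
    if "rvec" in s:
        Rm=cv2.Rodrigues(np.array(s["rvec"],float))[0]
        W=(P-np.array(s["tvec"],float).ravel())@Rm
    else:
        H=np.array(s["hand_eye"]); T=P@H[:3,:3].T+H[:3,3]
        W=T@R.from_quat(st["eef_rot"]).as_matrix().T+st["tool_pos"]
    W[z<=0]=np.nan
    return W
def save(s,name): cv2.imwrite("pics/"+name,s["frame"][...,::-1])
E
cat > a.py <<'E'
from h import *
st=monitor.get_state(); print({k:np.round(v,3) for k,v in st.items()})
ims=[]
for n in ["top","scene"]:
    s=snapshot(n); W=world(s); im=s["frame"].copy()
    for t in ["housing","filter_mid","cover_mid","tpiece_mid","jar_mid","driver_grip"]:
        for m in finder.masks_of(s,t)[:3]:
            p=W[m["pixels"]]; p=p[~np.isnan(p[:,0])]
            if len(p)<10: continue
            col=s["frame"][m["pixels"]].mean(0).round()
            print(n,t,round(m["p"],2),np.round(m["extent"]),"med",np.median(p,0).round(3),"zmax",np.percentile(p[:,2],95).round(3),col)
    ims.append(im)
cv2.imwrite("pics/1.png",cv2.resize(np.vstack(ims),(800,1200),interpolation=cv2.INTER_AREA)[:,:,::-1][:600])
cv2.imwrite("pics/1.png",cv2.resize(ims[0],(800,600))[...,::-1])
cv2.imwrite("pics/2.png",ims[1][...,::-1])
E
python3 a.py
```

```text
pics
{'clock': np.float64(0.0), 'q': array([-1.257,  0.69 , -0.195,  1.566,  0.157,  0.902, -0.215]), 'qd': array([-0.001, -0.001,  0.   ,  0.002,  0.001, -0.002,  0.001]), 'joint_torque': array([ 1.0000e-03, -5.2756e+01, -1.2670e+00, -1.5343e+01, -5.3000e-02,
        6.0000e-03,  0.0000e+00]), 'tool_pos': array([0.173, 0.6  , 0.302]), 'eef_rot': array([ 0.139,  0.99 , -0.001, -0.   ]), 'contact_force': array([-0.152,  0.146, -0.543]), 'moment': array([-0.042,  0.029, -0.015]), 'opening': np.float64(1.003)}
top housing 0.58 [ 85. 174. 190. 235.] med [0.534 0.21  0.059] zmax 0.082 [106. 102.  86.]
top filter_mid 0.78 [234. 169. 248. 184.] med [ 0.613 -0.055  0.05 ] zmax 0.053 [ 87.  39. 114.]
top filter_mid 0.64 [ 84. 173. 188. 235.] med [0.534 0.209 0.059] zmax 0.082 [106. 102.  86.]
top filter_mid 0.59 [237. 201. 255. 217.] med [ 0.521 -0.074  0.05 ] zmax 0.053 [147. 141. 144.]
top cover_mid 0.93 [271. 186. 332. 219.] med [ 0.552 -0.234  0.016] zmax 0.043 [132. 127. 101.]
top cover_mid 0.67 [230. 255. 296. 293.] med [ 0.352 -0.121  0.015] zmax 0.043 [ 89.  47. 112.]
top cover_mid 0.
[... 617 characters left out ...]
0.053 [101.  95.  99.]
scene filter_mid 0.78 [274. 203. 290. 225.] med [ 0.621 -0.059  0.049] zmax 0.054 [ 81.  42. 101.]
scene cover_mid 0.91 [194. 146. 248. 180.] med [ 0.358 -0.126  0.016] zmax 0.043 [ 81.  46. 100.]
scene cover_mid 0.88 [189. 207. 251. 252.] med [ 0.556 -0.241  0.016] zmax 0.043 [124. 117.  98.]
scene tpiece_mid 0.8 [316. 228. 336. 252.] med [0.756 0.006 0.022] zmax 0.027 [122.  96.  58.]
scene tpiece_mid 0.18 [190. 207. 250. 253.] med [ 0.556 -0.241  0.015] zmax 0.043 [124. 117.  99.]
scene jar_mid 0.63 [256. 269. 275. 296.] med [ 0.78  -0.218  0.069] zmax 0.073 [94. 85. 82.]
scene driver_grip 0.6 [122. 177. 178. 200.] med [ 0.33  -0.387  0.021] zmax 0.028 [41. 39. 41.]
```

View top.

View pics/1.png

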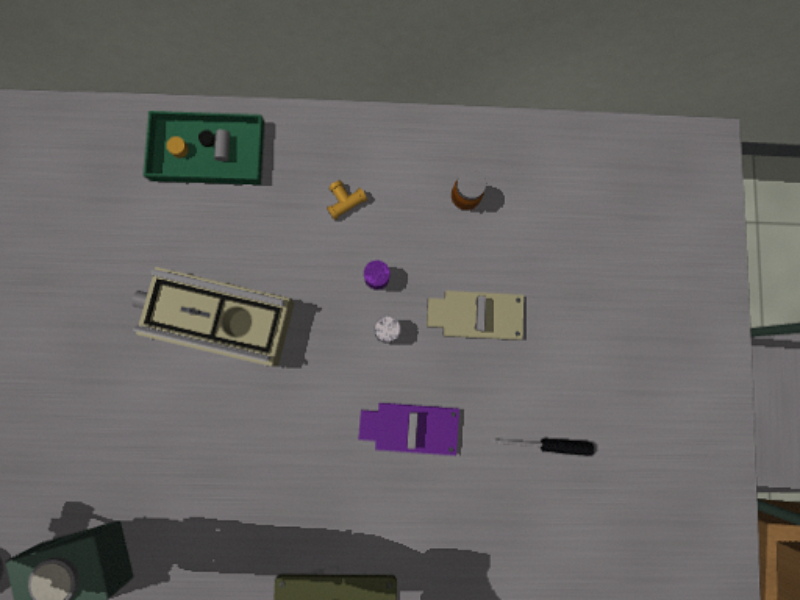

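```bash
cat > b.py <<'E'
from h import *
s=snapshot("top"); W=world(s)
def box(mask,name):
    p=W[mask][:,:2]; c,sz,a=cv2.minAreaRect((p*1000).astype(np.float32)); print(name,np.round(c,1),np.round(sz,1),round(a,1),len(p)); 
    return p
x,y,z=W[...,0],W[...,1],W[...,2]
def reg(x0,x1,y0,y1,z0,z1): return (x>x0)&(x<x1)&(y>y0)&(y<y1)&(z>z0)&(z<z1)
box(reg(.45,.65,-.35,-.11,.008,.022),"plate")
box(reg(.45,.65,-.35,-.11,.036,.05),"bar")
box(reg(.48,.56,-.11,-.03,.045,.058),"filter")
box(reg(.4,.7,.05,.4,.05,.062),"deck")
box(reg(.4,.7,.05,.4,.075,.1),"rails")
box(reg(.4,.7,.05,.4,.0615,.069),"seal/pin")
np.save("W.npy",W)
im=s["frame"]
a=cv2.resize(im[160:245,75:200],None,fx=5,fy=5,interpolation=cv2.INTER_CUBIC)
b=cv2.resize(im[160:245,225:350],None,fx=5,fy=5,interpolation=cv2.INTER_CUBIC)
b=cv2.resize(b,(400,272));a=cv2.resize(a,(800,544))[:, :]
cv2.imwrite("pics/3.png",cv2.resize(np.vstack([a[:,:400*2],np.hstack([b,np.zeros_like(b)])]),(590,600))[...,::-1])
E
python3 b.py
```

```text
plate [ 552.9 -231. ] [170.3  80.2] 88.5 1531
bar [ 552.1 -235.9] [14.3 57.2] 89.1 123
filter [521.9 -74. ] [42.4 42.2] 1.6 223
deck [534.6 215.3] [231.8 116.8] 78.1 2340
rails [534.4 215.1] [220.9 105. ] 78.1 643
seal/pin [535.8 215.8] [223.9 113. ] 79.1 742
```

View pics/3.png

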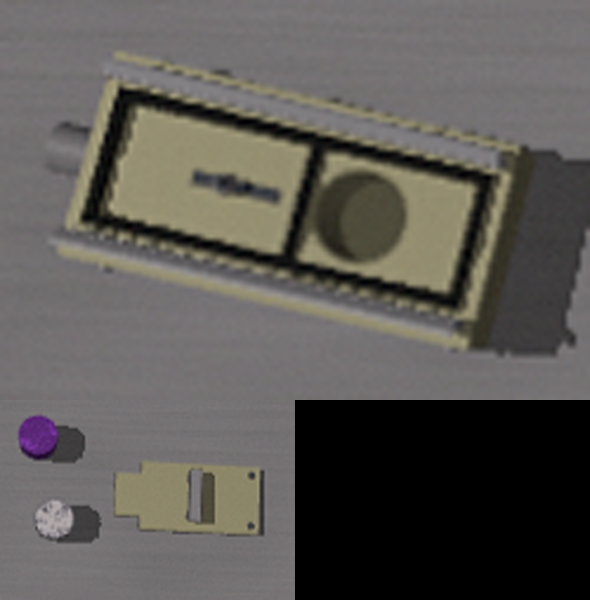

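Top view in raw pixels: the housing is at (137,204) with its well at the right (151,205), so block +x points left (world +y). The filter candidates are white (246,209) and purple (241,176); the cover candidates are cream (302,202) and purple (263,274). Block-shaped distractors are the green tray (130,95) and the shelf items. By the description I choose the white filter and the cream cover, and the crop confirms both. The sizes also fit: 170x80 plate, 232x117 block, 42 mm filter. I'm moving over the block for a wrist view.

Emit:
carry_out --motion '[-4,-3.2,0,0,0,-0.072,-4,-3.2,0,0,0,0,-4,-3.2,0,0,0,0,-4,-3.2,0,0,0,0,-4,-3.2,0,0,0,0,-4,-3.2,0,0,0,0,-4,-3.2,0,0,0,0,-4,-3.2,0,0,0,0]' --hand 8

```text
clock: 1.75
tool_pos: [0.431, 0.2808, 0.303]
eef_rot: [0.104, 0.995, 0.0, 0.0]
contact_force: [1.0, 0.7, -0.2]
opening: 0.908
```

Emit:
carry_out --motion '[-4,-3.2,0,0,0,0,-4,-3.2,0,0,0,0,0,0,0,0,0,0]'

```text
clock: 2.12
tool_pos: [0.4979, 0.1981, 0.3025]
eef_rot: [0.108, 0.994, -0.001, 0.001]
contact_force: [-0.2, -0.2, -0.5]
opening: 0.91
```

```bash
cat >> h.py <<'E'
def pose():
    st=monitor.get_state(); Rm=R.from_quat(st["eef_rot"]).as_matrix(); y=Rm[:,1]
    return st,Rm,np.degrees(np.arctan2(y[1],y[0]))
def goto(xyz,yaw):
    "tool-frame shift (cm) and rz to bring TCP to xyz with tool y at yaw (deg), from measured pose"
    st,Rm,a=pose(); d=Rm.T@(np.array(xyz)-st["tool_pos"])*100
    dy=(yaw-a+90)%180-90
    print("t",round(st["clock"],2),"pos",np.round(st["tool_pos"],4),"yaw",round(a,2),"tilt",np.round(Rm[:2,2],4),"open",round(st["opening"],3),"F",np.round(st["contact_force"],1))
    print("shift cm",np.round(d,2),"rz",round(-np.radians(dy),4))
def show(st,s,name,c,r):
    pass
E
cat > c.py <<'E'
from h import *
st=monitor.get_state(); s=snapshot("wrist"); W=world(s,st); save(s,"4.png"); np.save("W4.npy",W)
goto([.522,-.074,.302],78.1)
x,y,z=W[...,0],W[...,1],W[...,2]
print("z ranges",np.nanpercentile(z,[1,50,99]).round(3))
def box(m,name):
    if m.sum()<20: print(name,m.sum());return
    c,sz,a=cv2.minAreaRect((W[m][:,:2]*1000).astype(np.float32)); print(name,np.round(c,1),np.round(sz,1),round(a,1),m.sum())
box((z>.05)&(z<.1)&(abs(x-.534)<.13)&(abs(y-.21)<.15),"block")
box((z>.075)&(z<.1)&(abs(x-.534)<.13)&(abs(y-.21)<.15),"rails")
box((z>.0)&(z<.02)&(abs(x-.526)<.03)&(abs(y-.176)<.03),"wellfloor")
# local frame
a=np.radians(78.1);u=np.array([np.cos(a),np.sin(a)]);v=np.array([-u[1],u[0]])
L=(W[...,:2]-[.5345,.2152]);lx=L@u;ly=L@v
m=(z>.0665)&(abs(ly)<.02)&(lx>0)&(lx<.07); print("pin",m.sum(),[np.median(q[m]) for q in (lx,ly,z)] if m.any() else "", [ (q[m].min(),q[m].max()) for q in (lx,ly)] if m.any() else "")
m=(z<.05)&(z>-.01)&(abs(ly)<.035)&(lx>-.08)&(lx<0); print("well lx",lx[m].min(),lx[m].max(),ly[m].min(),ly[m].max())
E
python3 c.py
```

```text
t 2.17 pos [0.4961 0.201  0.3026] yaw 77.83 tilt [ 0.0004 -0.0004] open 0.906 F [-1.2  0.4 -0.4]
shift cm [ -8.33 -26.33   0.08] rz -0.0047
z ranges [-0.002  0.001  0.341]
block [530.1 214.6] [230.3 111.6] 78.1 17940
rails [533.2 214.2] [220.4 105.5] 78.2 2947
wellfloor [530.3 173.8] [39.1 45. ] 9.4 882
pin 41 [np.float64(0.03185222371237283), np.float64(0.004509901867557685), np.float64(0.06922713706660691)] [(np.float64(0.02758880126285393), np.float64(0.039142868808478136)), (np.float64(-0.00392380568057615), np.float64(0.00765071317657512))]
well lx -0.06618394389930508 -0.016615606373532054 -0.024036681002270965 0.014074101491253255
```

View pics/4.png

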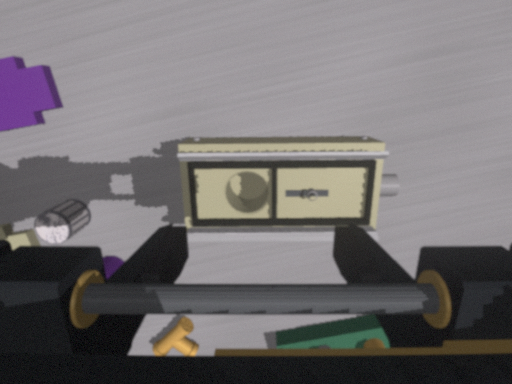

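The wrist view shows the well at (247,191), the pin at (311,195), the white filter at (65,222) and the purple one at (112,268). The pin is about 33–34 mm from the block's centre, which is inside the given range. Next is the filter.

Emit:
carry_out --motion '[-1.7,-5.3,0,0,0,-0.005,-1.7,-5.3,1,0,0,0,-1.7,-5.3,3,0,0,0,-1.7,-5.3,3,0,0,0,-1.5,-5.1,3,0,0,0,0,0,0,0,0,0,0,0,0,0,0,0]' --hand 6.5

```text
clock: 3.05
tool_pos: [0.5232, -0.068, 0.2036]
eef_rot: [0.1, 0.995, 0.001, 0.0]
contact_force: [-0.4, 0.9, 0.3]
opening: 0.744
```

```bash
cat > d.py <<'E'
from h import *
st=monitor.get_state(); s=snapshot("wrist"); W=world(s,st); save(s,"5.png")
x,y,z=W[...,0],W[...,1],W[...,2]
m=(z>.04)&(z<.06)&(abs(x-.522)<.04)&(abs(y+.074)<.04)
print(m.sum(), s["frame"][m].mean(0))
c,r=cv2.minEnclosingCircle((W[m][:,:2]*1000).astype(np.float32)); print(c,r)
goto([.522,-.074,.101],78.1)
E
python3 d.py
```

```text
2216 [190.66787004 184.6868231  188.4765343 ]
(519.4083862304688, -75.15863037109375) 22.60068130493164
t 3.1 pos [ 0.5235 -0.0674  0.204 ] yaw 78.59 tilt [0.0014 0.002 ] open 0.738 F [-0.6  0.1 -0.3]
shift cm [ 0.02 -0.7  10.3 ] rz 0.0086
```

Emit:
carry_out --motion '[0.2,-0.8,4,0,0,0,0,0,4,0,0,0,0,0,2.3,0,0,0,0,0,0,0,0,0,0,0,0,0,0,0]'

```text
clock: 3.72
tool_pos: [0.5203, -0.0763, 0.1016]
eef_rot: [0.1, 0.995, 0.0, 0.001]
contact_force: [1.2, -0.7, 0.4]
opening: 0.736
```

Emit:
carry_out --motion '[0,0,0,0,0,0,0,0,0,0,0,0,0,0,0,0,0,0,0,0,0,0,0,0]' --hand 3 --grip_force 15

```text
clock: 4.22
tool_pos: [0.5199, -0.0776, 0.1011]
eef_rot: [0.101, 0.995, 0.0, 0.001]
contact_force: [-0.4, 1.0, 6.3]
opening: 0.491
```

Emit:
carry_out --motion '[0,0,-2,0,0,0,0,0,-4,0,0,0,0,0,-4,0,0,0,0,0,0,0,0,0,0,0,0,0,0,0]'

```text
clock: 4.85
tool_pos: [0.5189, -0.0779, 0.1999]
eef_rot: [0.101, 0.995, -0.0, -0.001]
contact_force: [0.9, 0.1, -0.6]
opening: 0.489
```

```bash
cat > e.py <<'E'
from h import *
goto([.5255,.1755,.2],78.1)
st=monitor.get_state(); s=snapshot("wrist"); W=world(s,st); save(s,"6.png")
Rm=R.from_quat(st["eef_rot"]).as_matrix(); T=(W-st["tool_pos"])@Rm   # tool coords
m=(T[...,2]>.03)&(T[...,2]<.12)&(abs(T[...,0])<.04)&(abs(T[...,1])<.03)
f=s["frame"].astype(int); m&=f.min(2)>90
p=T[m]; print(m.sum(),"tool min",p.min(0).round(4),"max",p.max(0).round(4),"med",np.median(p,0).round(4))
E
python3 e.py
```

```text
t 4.85 pos [ 0.5189 -0.0779  0.1999] yaw 78.36 tilt [-0.0011 -0.0001] open 0.489 F [ 0.9  0.1 -0.6]
shift cm [ 4.460e+00  2.495e+01 -2.000e-02] rz 0.0046
5638 tool min [-0.018  -0.0263  0.0397] max [0.0236 0.0294 0.1021] med [ 0.0052 -0.0009  0.0513]
```

View pics/6.png

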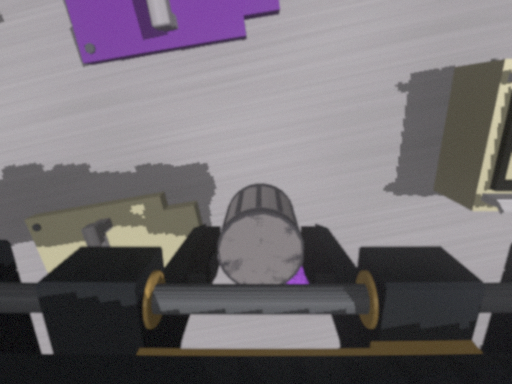

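The filter is held upright at about (260,245), and the opening of 43 mm fits its diameter. I'm carrying it over the well.

Emit:
carry_out --motion '[0.7,4.1,-1,0,0,0.005,0.7,4.1,0,0,0,0,0.7,4.1,0,0,0,0,0.7,4.1,0,0,0,0,0.7,4.1,0,0,0,0,0.7,4.1,0,0,0,0,0,0,0,0,0,0,0,0,0,0,0,0]'

```text
clock: 5.9
tool_pos: [0.5282, 0.1706, 0.2091]
eef_rot: [0.104, 0.995, -0.001, -0.001]
contact_force: [-0.1, -0.5, -1.1]
opening: 0.494
```

```bash
cat > f.py <<'E'
from h import *
st=monitor.get_state(); s=snapshot("wrist"); W=world(s,st); save(s,"7.png")
Rm=R.from_quat(st["eef_rot"]).as_matrix(); T=(W-st["tool_pos"])@Rm
f=s["frame"].astype(int)
m=(T[...,2]>.048)&(T[...,2]<.0545)&(abs(T[...,0])<.03)&(abs(T[...,1])<.021)&(f.min(2)>60)
p=T[m]; print("zmed",np.median(p[:,2]),m.sum(),p.min(0),p.max(0)); c,r=cv2.minEnclosingCircle((p[:,:2]*1000).astype(np.float32)); print("filter in tool mm",c,r)
z=W[...,2]
for nm,k in (("deck",(z>.055)&(z<.0605)),("rail",(z>.076)&(z<.09))):
    k=k&(abs(W[...,0]-.534)<.14)&(abs(W[...,1]-.215)<.14)
    c2,sz,a=cv2.minAreaRect((W[k][:,:2]*1000).astype(np.float32)); print(nm,np.round(c2,1),np.round(sz,1),round(a,1))
fw=Rm@np.array([c[0]/1000,c[1]/1000,0])+st["tool_pos"]; print("filter world",fw.round(4))
goto([.5255,.1755,.2],78.1)
E
python3 f.py
```

```text
zmed 0.05116386113973924 5294 [-0.0181072  -0.02099571  0.04892671] [0.02348868 0.02099408 0.05447697]
filter in tool mm (0.840843915939331, -0.19657622277736664) 22.804075241088867
deck [528.8 215.1] [231.  108.6] 78.2
rail [532.9 214.4] [221.1 104.3] 78.2
filter world [0.5273 0.1706 0.2091]
t 5.95 pos [0.5284 0.1699 0.2094] yaw 78.01 tilt [-0.002  -0.0023] open 0.494 F [ 0.1  0.3 -0.3]
shift cm [0.4  0.49 0.94] rz -0.0016
```

View pics/7.png

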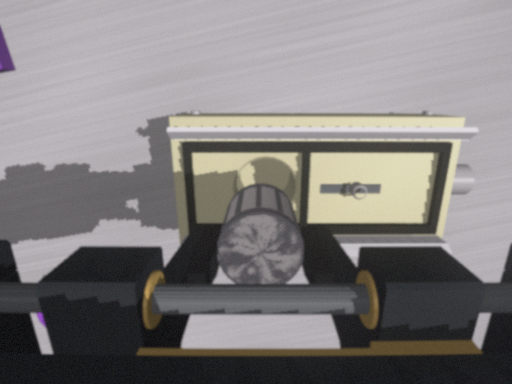

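Emit:
carry_out --motion '[0.3,0.45,1.5,0,0,0,0,0,2.5,0,0,0,0,0,0,0,0,0,0,0,0,0,0,0]'

```text
clock: 6.45
tool_pos: [0.5269, 0.1764, 0.1704]
eef_rot: [0.104, 0.995, -0.0, -0.0]
contact_force: [-0.7, 0.2, -0.6]
opening: 0.491
```

```bash
cat > g.py <<'E'
from h import *
for _ in range(3):
    goto([.5263,.1752,.15],78.1); snapshot("wrist")
E
python3 g.py
```

```text
t 6.45 pos [0.5269 0.1764 0.1704] yaw 78.06 tilt [-0.0002 -0.0001] open 0.491 F [-0.7  0.2 -0.6]
shift cm [ 0.03 -0.13  2.04] rz -0.0007
t 6.5 pos [0.5271 0.1766 0.1708] yaw 78.07 tilt [0.0007 0.0003] open 0.493 F [ 0.   0.1 -0.5]
shift cm [ 0.05 -0.15  2.08] rz -0.0006
t 6.55 pos [0.5273 0.1767 0.171 ] yaw 78.06 tilt [0.0012 0.0005] open 0.49 F [0.6 0.3 0.1]
shift cm [ 0.06 -0.17  2.1 ] rz -0.0006
```

Emit:
carry_out --motion '[0.05,-0.12,1,0,0,0,0,0,0.5,0,0,0,0,0,0.5,0,0,0]'

```text
clock: 6.98
tool_pos: [0.526, 0.1756, 0.1499]
eef_rot: [0.104, 0.995, -0.0, -0.0]
contact_force: [0.2, -0.2, -0.8]
opening: 0.496
```

Emit:
carry_out --motion '[0,0,0.5,0,0,0,0,0,0.5,0,0,0,0,0,0.4,0,0,0,0,0,0,0,0,0]'

```text
clock: 7.48
tool_pos: [0.5259, 0.1756, 0.1361]
eef_rot: [0.104, 0.995, -0.0, -0.0]
contact_force: [-0.2, -0.7, -0.4]
opening: 0.489
```

The filter's foot is 23 mm below the deck with no contact force, so it has entered the well. I'll lower a little more and release.

Emit:
carry_out --motion '[0,0,0.4,0,0,0,0,0,0,0,0,0]'

```text
clock: 7.72
tool_pos: [0.526, 0.1756, 0.1322]
eef_rot: [0.104, 0.995, -0.0, -0.0]
contact_force: [-0.2, 0.6, -0.7]
opening: 0.494
```

Emit:
carry_out --motion '[0,0,0,0,0,0,0,0,0,0,0,0,0,0,0,0,0,0]' --hand 5.6

```text
clock: 8.1
tool_pos: [0.5262, 0.1757, 0.1325]
eef_rot: [0.104, 0.995, 0.0, 0.0]
contact_force: [-0.1, -0.1, -0.1]
opening: 0.638
```

Emit:
carry_out --motion '[0,0,-2,0,0,0,0,-2,-5,0,0,0,2,-3,-3,0,0,0,0,0,0,0,0,0,0,0,0,0,0,0]'

```text
clock: 8.72
tool_pos: [0.4966, 0.1313, 0.2324]
eef_rot: [0.104, 0.995, 0.0, 0.0]
contact_force: [0.2, 0.7, 1.0]
opening: 0.632
```

```bash
cat > i.py <<'E'
from h import *
st=monitor.get_state(); s=snapshot("wrist"); W=world(s,st)
a=np.radians(78.1);u=np.array([np.cos(a),np.sin(a)]);v=np.array([-u[1],u[0]])
z=W[...,2]
k=(z>.076)&(z<.09)&(abs(W[...,0]-.534)<.14)&(abs(W[...,1]-.215)<.14)
c2,sz,an=cv2.minAreaRect((W[k][:,:2]*1000).astype(np.float32)); print("rail",np.round(c2,1),np.round(sz,1),round(an,1))
L=W[...,:2]-[.5337,.2147]; lx=L@u;ly=L@v
m=(abs(lx+.04)<.018)&(abs(ly)<.018); print("filter top z pct",np.nanpercentile(z[m],[5,25,50,75,95]).round(4))
m=(z>.0665)&(abs(ly)<.012)&(lx>.01)&(lx<.055); print("pin",m.sum(),np.median(lx[m]),np.median(ly[m]),lx[m].min(),lx[m].max(),ly[m].min(),ly[m].max(),np.median(z[m]))
im=s["frame"]; save(s,"8.png")
goto([.5521,-.236,.2],88.5)
E
python3 i.py
```

```text
rail [532.8 214.7] [220.7 104.1] 78.2
filter top z pct [0.0549 0.0558 0.0563 0.0572 0.2316]
pin 73 0.030593527845974824 0.0030628219569199078 0.027487816018481985 0.03921058454182551 -0.005091458726182321 0.006780743661415002 0.06912456634620964
t 8.78 pos [0.4965 0.1316 0.2319] yaw 78.13 tilt [-0.      0.0007] open 0.635 F [ 1.1 -0.  -0.1]
shift cm [-13.   -34.83   3.16] rz -0.181
```

View pics/8.png

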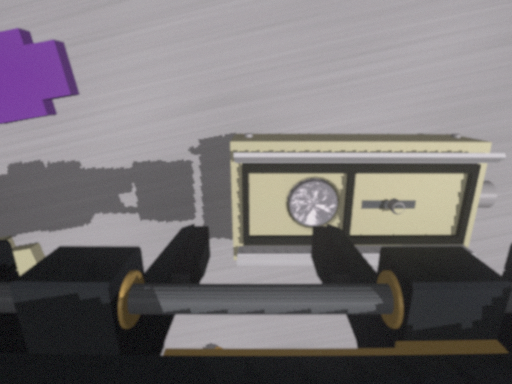

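The filter is seated: its top is at z=0.056, as expected, and it shows at (313,203). The pin is at about +33 mm (398,207). Now to the cover.

Emit:
carry_out --motion '[0,0,0,0,0,-0.181,-0.93,-5.23,0,0,0,0,-0.93,-5.23,0,0,0,0,-0.93,-5.23,0,0,0,0,-0.93,-5.23,0,0,0,0,-0.93,-5.23,0,0,0,0,-0.93,-5.23,0,0,0,0,-0.93,-5.23,0,0,0,0]' --hand 5

```text
clock: 9.78
tool_pos: [0.5523, -0.2379, 0.2311]
eef_rot: [0.013, 1.0, 0.001, -0.0]
contact_force: [0.9, -0.1, 0.1]
opening: 0.565
```

Emit:
carry_out --motion '[0,0,3.2,0,0,0,0,0,0,0,0,0,0,0,0,0,0,0]'

```text
clock: 10.15
tool_pos: [0.5522, -0.2353, 0.2004]
eef_rot: [0.012, 1.0, 0.001, 0.0]
contact_force: [1.0, 0.3, 0.4]
opening: 0.571
```

```bash
cat > j.py <<'E'
from h import *
st=monitor.get_state(); s=snapshot("wrist"); W=world(s,st); save(s,"9.png")
z=W[...,2]; n=(abs(W[...,0]-.552)<.1)&(abs(W[...,1]+.231)<.12)
for nm,a,b in (("plate",.01,.02),("bar",.039,.049)):
    k=n&(z>a)&(z<b); k=cv2.morphologyEx(k.astype(np.uint8),cv2.MORPH_OPEN,np.ones((3,3)))>0
    c,sz,an=cv2.minAreaRect((W[k][:,:2]*1000).astype(np.float32)); print(nm,np.round(c,1),np.round(sz,1),round(an,1),k.sum(),np.median(z[k]),s["frame"][k].mean(0).round())
goto([.5521,-.236,.083],88.5)
E
python3 j.py
```

```text
plate [ 550.8 -231.9] [169.9  80.1] 88.5 12735 0.015078670076329154 [164. 158. 133.]
bar [ 550.4 -236.2] [13.8 59.6] 88.1 1126 0.04389320387302592 [159. 155. 156.]
t 10.2 pos [ 0.5524 -0.2354  0.2009] yaw 88.6 tilt [0.001  0.0007] open 0.568 F [-0.4 -0.2  0.4]
shift cm [ 0.04 -0.07 11.79] rz 0.0017
```

View pics/9.png

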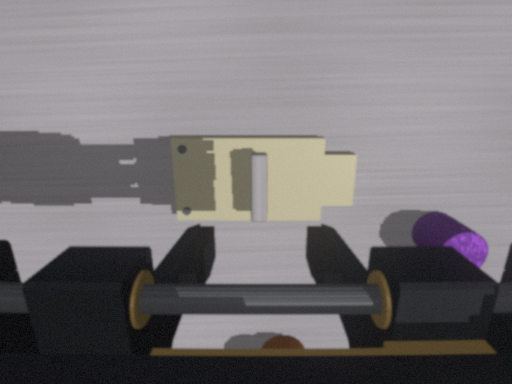

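The cream cover has its bar at (260,187) and its nose pointing right (+y). All sizes fit, so I'm descending to grip the bar.

Emit:
carry_out --motion '[0.14,-0.07,4,0,0,0,0,0,4,0,0,0,0,0,3.0,0,0,0,0,0,0.75,0,0,0,0,0,0,0,0,0]'

```text
clock: 10.82
tool_pos: [0.5508, -0.2371, 0.0837]
eef_rot: [0.013, 1.0, -0.0, 0.001]
contact_force: [0.3, -1.1, 0.7]
opening: 0.567
```

Emit:
carry_out --motion '[0,0,0,0,0,0,0,0,0,0,0,0,0,0,0,0,0,0,0,0,0,0,0,0,0,0,0,0,0,0]' --hand 0.5 --grip_force 40

```text
clock: 11.45
tool_pos: [0.5502, -0.2373, 0.0832]
eef_rot: [0.013, 1.0, 0.0, 0.0]
contact_force: [0.2, 1.2, 3.7]
opening: 0.155
```

Emit:
carry_out --motion '[0,0,-1,0,0,0,0,0,-3,0,0,0,0,0,-4,0,0,0,0,0,-4,0,0,0,0,0,0,0,0,0]'

```text
clock: 12.08
tool_pos: [0.5515, -0.2381, 0.2058]
eef_rot: [0.014, 1.0, -0.001, 0.003]
contact_force: [1.7, 0.2, -3.8]
opening: 0.151
```

```bash
cat > k.py <<'E'
from h import *
goto([.5344,.2179,.2],78.1)
st=monitor.get_state(); s=snapshot("wrist"); W=world(s,st); save(s,"10.png")
Rm=R.from_quat(st["eef_rot"]).as_matrix(); T=(W-st["tool_pos"])@Rm
f=s["frame"].astype(int); z=T[...,2]
m=(z>.06)&(z<.085)&(abs(T[...,0])<.07)&(abs(T[...,1])<.12)&(f[...,0]-f[...,2]>15)
p=T[m]; c,sz,an=cv2.minAreaRect((p[:,:2]*1000).astype(np.float32)); print("plate in tool",np.round(c,1),np.round(sz,1),round(an,1),m.sum())
A=np.c_[p[:,:2],np.ones(len(p))]; q=np.linalg.lstsq(A,p[:,2],rcond=None)[0]; print("plate plane slopes x,y, z0",q.round(4))
E
python3 k.py
```

```text
t 12.07 pos [ 0.5515 -0.2381  0.2058] yaw 88.44 tilt [ 0.0056 -0.0018] open 0.151 F [ 1.7  0.2 -3.8]
shift cm [ 2.95 45.54  0.48] rz 0.1804
plate in tool [13.4  5.6] [ 59.  174.7] 3.8 20965
plate plane slopes x,y, z0 [0.0393 0.0032 0.0678]
```

Emit:
carry_out --motion '[0,0,-1,0,0,0.1,0,0,0,0,0,0.08,1.1,4.24,0,0,0,0,1.1,4.24,0,0,0,0,1.1,4.24,0,0,0,0,1.1,4.24,0,0,0,0,1.1,4.24,0,0,0,0,1.1,4.24,0,0,0,0]'

```text
clock: 13.12
tool_pos: [0.5363, 0.0261, 0.211]
eef_rot: [0.103, 0.995, -0.001, -0.002]
contact_force: [-0.8, 0.4, -3.3]
opening: 0.149
```

Emit:
carry_out --motion '[1.1,4.24,0,0,0,0,1.1,4.24,0,0,0,0,1.1,4.24,0,0,0,0,1.16,4.28,0,0,0,0,0,0,0,0,0,0,0,0,0,0,0,0]'

```text
clock: 13.88
tool_pos: [0.5281, 0.1994, 0.2113]
eef_rot: [0.103, 0.995, -0.002, -0.001]
contact_force: [0.5, 0.2, -3.3]
opening: 0.155
```

```bash
sed -i 's/^goto.*/goto([.5307,.2003,.16],78.1)/; s/10.png/11.png/' k.py; cat >> k.py <<'E'
t=snapshot("top"); V=world(t); a=np.radians(78.1);u=np.array([np.cos(a),np.sin(a)]);v=np.array([-u[1],u[0]])
L=V[...,:2]-[.534,.215]; lx=L@u; ly=L@v; z=V[...,2]
b=W; Lb=W[...,:2]-[.5337,.2147]; bx=Lb@u; by=Lb@v; bz=W[...,2]
k=(bz>.077)&(bz<.09)&(abs(bx)<.12)&(abs(by)<.07); print("rails wrist by",np.percentile(by[k],[1,99]),k.sum())
im=np.hstack([f.astype(np.uint8),cv2.resize(t["frame"][150:250,70:210],(288,206))[:0].reshape(0,288,3) if 0 else cv2.resize(t["frame"][150:250,70:210],(288,384))]); cv2.imwrite("pics/12.png",im[...,::-1])
E
python3 k.py
```

```text
t 13.88 pos [0.5281 0.1994 0.2113] yaw 78.16 tilt [-0.0031 -0.0027] open 0.155 F [ 0.5  0.2 -3.3]
shift cm [-0.25  0.16  5.13] rz 0.001
plate in tool [13.8  5. ] [ 59.2 174.4] 4.2 21303
plate plane slopes x,y, z0 [0.0537 0.0049 0.0677]
rails wrist by [0.04523708 0.05305324] 3062
```

View pics/12.png

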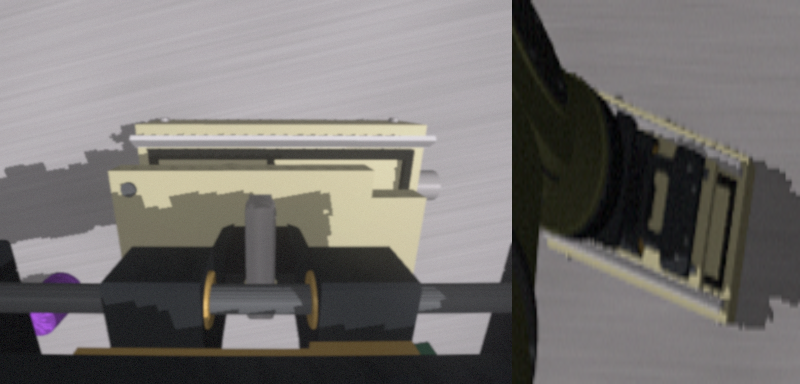

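The cover is held straight over the block with its nose to the right (+x), leaning sideways about 3°. I'll measure the plate's edge in the tool frame to centre it laterally.

```bash
cat > l.py <<'E'
from h import *
st=monitor.get_state(); s=snapshot("wrist"); W=world(s,st)
Rm=R.from_quat(st["eef_rot"]).as_matrix(); T=(W-st["tool_pos"])@Rm
f=s["frame"].astype(int); X,Y,Z=T[...,0],T[...,1],T[...,2]
m=(abs(Z-.0677-.0537*X)<.003)&(abs(X)<.07)
for y0 in (-.06,-.03,0,.02,.04):
    k=m&(abs(Y-y0)<.005); print(y0,"edge x",np.percentile(X[k],99).round(4),Z[k][X[k]>.03].mean().round(4))
k=m&(abs(X-.02)<.012); print("y ends",np.percentile(Y[k],[.3,99.7]).round(4))
k=m&(abs(X-.036)<.003); print("y ends near edge",np.percentile(Y[k],[.3,99.7]).round(4))
k=(abs(Z-.0387)<.004)&(abs(X)<.05)&(abs(Y)<.009); print("bar x",np.percentile(X[k],[1,99]).round(4),k.sum(),"y",np.percentile(Y[k],[2,98]).round(4))
u=Rm[:2,1]; 
k=(W[...,2]>.079)&(W[...,2]<.0845)&(abs(W[...,0]-.49)<.05)&(abs(W[...,1]-.21)<.12)
print("near rail lip x in tool",np.percentile(X[k],[1,50,99]).round(4),k.sum())
k=(abs(W[...,2]-.0575)<.004)&(X>.03)&(X<.09)&(abs(Y)<.1); print("deck x in tool",np.percentile(X[k],[1,99]).round(4))
E
python3 l.py
```

```text
-0.06 edge x 0.0394 0.0683
-0.03 edge x 0.0394 0.0684
0 edge x 0.0394 0.0683
0.02 edge x 0.0395 0.0683
0.04 edge x 0.0394 0.0684
y ends [-0.08   0.089]
y ends near edge [-0.0797  0.0588]
bar x [-0.0292  0.0292] 2658 y [-0.0077  0.0074]
near rail lip x in tool [0.045  0.0486 0.0511] 2425
deck x in tool [0.0331 0.0573]
```

The plate is centred in the tool (edge at 39.4 mm) and nearly level. The channel centre is about 1 mm towards −x of the tool. I'm lowering it into the channel with the bore about 18 mm short of the pin.

Emit:
carry_out --motion '[-0.15,0.1,2,0,0,0,0,0,1.5,0,0,0,0,0,1,0,0,0,0,0,0.5,0,0,0,0,0,0,0,0,0]'

```text
clock: 14.65
tool_pos: [0.5306, 0.2011, 0.1627]
eef_rot: [0.103, 0.995, -0.0, -0.0]
contact_force: [-0.1, 0.6, -2.4]
opening: 0.152
```

Emit:
carry_out --motion '[0,0,0.3,0,0,0,0,0,0.3,0,0,0,0,0,0,0,0,0]'

```text
clock: 15.02
tool_pos: [0.5305, 0.2012, 0.1568]
eef_rot: [0.103, 0.995, -0.0, -0.0]
contact_force: [0.3, 0.4, -3.7]
opening: 0.151
```

Emit:
carry_out --motion '[0,0,0.2,0,0,0,0,0,0.1,0,0,0,0,0,0,0,0,0]'

```text
clock: 15.4
tool_pos: [0.5306, 0.2012, 0.1538]
eef_rot: [0.103, 0.995, -0.0, -0.0]
contact_force: [-0.4, 0.4, -2.9]
opening: 0.156
```

Emit:
carry_out --motion '[0,0,0.15,0,0,0,0,0,0,0,0,0]'

```text
clock: 15.65
tool_pos: [0.5308, 0.201, 0.1527]
eef_rot: [0.103, 0.995, -0.0, 0.0]
contact_force: [-0.9, -1.0, 0.8]
opening: 0.153
```

Contact with the pin top came at TCP z=0.1527, as predicted. Sliding now.

Emit:
carry_out --motion '[0,0.3,0,0,0,0,0,0.3,0,0,0,0,0,0.3,0,0,0,0,0,0.2,0,0,0,0,0,0,0.05,0,0,0]'

```text
clock: 16.27
tool_pos: [0.5332, 0.2122, 0.1522]
eef_rot: [0.103, 0.995, 0.0, 0.0]
contact_force: [-1.5, -4.8, 6.8]
opening: 0.154
```

Emit:
carry_out --motion '[0,0.15,0.03,0,0,0,0,0.1,0.03,0,0,0,0,0,0,0,0,0]'

```text
clock: 16.65
tool_pos: [0.5334, 0.2125, 0.1519]
eef_rot: [0.104, 0.995, -0.002, -0.0]
contact_force: [-1.9, -8.4, 11.3]
opening: 0.155
```

Emit:
carry_out --motion '[0,0,-0.07,0,0,0,0,0.1,0,0,0,0,0,0,0,0,0,0]'

```text
clock: 17.02
tool_pos: [0.5336, 0.2169, 0.1517]
eef_rot: [0.103, 0.995, 0.001, 0.0]
contact_force: [1.1, 0.7, -3.9]
opening: 0.151
```

```bash
cat > g.py <<'E'
from h import *
goto([.5344,.2179,.15],78.1); print(monitor.get_state()["moment"])
E
python3 g.py
```

```text
t 17.02 pos [0.5336 0.2169 0.1517] yaw 78.2 tilt [0.0006 0.0025] open 0.151 F [ 1.1  0.7 -3.9]
shift cm [-0.05  0.11  0.17] rz 0.0018
[ 0.01634107 -0.01037334  0.04053434]
```

The contact vanished at z=0.1517, below the pin-top contact height, so the bore is probably over the pin. Lowering.

Emit:
carry_out --motion '[0,0,0.1,0,0,0,0,0,0.1,0,0,0,0,0,0,0,0,0]'

```text
clock: 17.4
tool_pos: [0.5335, 0.2168, 0.1498]
eef_rot: [0.103, 0.995, 0.001, -0.0]
contact_force: [-0.8, 3.3, -4.5]
opening: 0.146
```

Emit:
carry_out --motion '[0,0,0.15,0,0,0,0,0,0.1,0,0,0,0,0,0,0,0,0]'

```text
clock: 17.77
tool_pos: [0.5339, 0.2166, 0.1477]
eef_rot: [0.103, 0.995, 0.001, 0.0]
contact_force: [0.1, 5.0, -1.3]
opening: 0.154
```

Emit:
carry_out --motion '[0,0,0.1,0,0,0,0,0,0.1,0,0,0,0,0,0,0,0,0]'

```text
clock: 18.15
tool_pos: [0.534, 0.2167, 0.1465]
eef_rot: [0.103, 0.995, 0.001, 0.001]
contact_force: [-0.3, 5.4, 4.6]
opening: 0.153
```

It is on the seal at the expected height. I'll relieve the side force and press.

Emit:
carry_out --motion '[0,0.08,0,0,0,0,0,0,0.15,0,0,0,0,0,0.15,0,0,0,0,0,0,0,0,0]'

```text
clock: 18.65
tool_pos: [0.5341, 0.2168, 0.1439]
eef_rot: [0.103, 0.995, 0.001, 0.001]
contact_force: [-0.8, 4.1, 8.9]
opening: 0.154
```

Emit:
carry_out --motion '[0,0,0.1,0,0,0,0,0,0.1,0,0,0,0,0,0,0,0,0]'

```text
clock: 19.02
tool_pos: [0.5341, 0.2169, 0.1431]
eef_rot: [0.103, 0.995, 0.001, 0.001]
contact_force: [-5.0, 2.4, 20.8]
opening: 0.15
```

Emit:
carry_out --motion '[0,0.05,0.03,0,0,0,0,0,0,0,0,0,0,0,0,0,0,0]'

```text
clock: 19.4
tool_pos: [0.5341, 0.2169, 0.1431]
eef_rot: [0.103, 0.995, 0.0, 0.001]
contact_force: [-5.0, 1.1, 22.7]
opening: 0.15
```

```bash
cat > n.py <<'E'
from h import *
st=monitor.get_state(); s=snapshot("wrist"); W=world(s,st); goto([.5344,.2179,.143],78.1)
t=snapshot("scene"); V=world(t)
a=np.radians(78.1);u=np.array([np.cos(a),np.sin(a)]);v=np.array([-u[1],u[0]])
for nm,P,I in (("wrist",W,s),("scene",V,t)):
    L=P[...,:2]-[.5337,.2147]; lx=L@u; ly=L@v; z=P[...,2]
    for c in (-.065,-.045,-.02,.02,.04,.06,.085):
        m=(abs(lx-c)<.008)&(abs(ly)<.037)&(z>.065)&(z<.085); 
        if m.sum()>8: print(nm,c,"z",np.median(z[m]).round(4),m.sum())
    m=(abs(lx)<.12)&(abs(ly)<.022)&(z>.07)&(z<.082); print("ends lx",np.percentile(lx[m],[.5,99.5]).round(4))
    m=(abs(ly)>.038)&(abs(ly)<.06)&(abs(lx)<.1)&(z>.06)&(z<.1); print("rail z max",np.percentile(z[m],95).round(4))
im=np.hstack([s["frame"],cv2.resize(t["frame"][100:200,290:395],(288,384))]); cv2.imwrite("pics/13.png",im[...,::-1])
E
python3 n.py
```

```text
t 19.45 pos [0.5341 0.2169 0.1431] yaw 78.14 tilt [0.0019 0.0003] open 0.156 F [-5.4  1.2 23.2]
shift cm [-0.01  0.11  0.01] rz 0.0008
wrist -0.065 z 0.0751 2084
wrist -0.045 z 0.075 2096
wrist -0.02 z 0.0751 1763
wrist 0.02 z 0.0751 1654
wrist 0.04 z 0.0751 2085
wrist 0.06 z 0.0751 1859
wrist 0.085 z 0.075 1858
ends lx [-0.0774  0.0916]
rail z max 0.0828
scene -0.065 z 0.0759 104
scene -0.045 z 0.0754 75
scene -0.02 z 0.0758 88
scene 0.02 z 0.0757 33
scene 0.04 z 0.0756 64
scene 0.06 z 0.0757 65
scene 0.085 z 0.0751 64
ends lx [-0.078   0.0928]
rail z max 0.084
```

View pics/13.png

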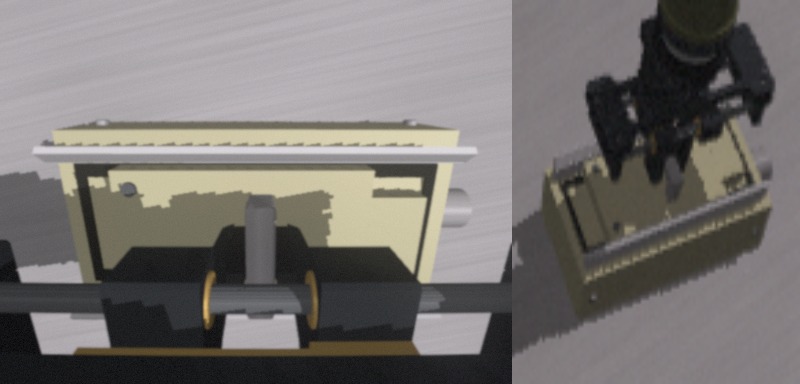

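The plate top is flat at z=0.075 along its whole length, which is exactly the fully pressed height. It sits between the rails with its nose to the right. The z reading held at 0.143 when pressed harder, so it is on its stop. Handing in.

```bash
python3 -c "
from h import *
st=monitor.get_state(); print(st['clock'],st['contact_force']); print(workorder.finish_job())"
```

```text
19.5 [-4.84046003  1.06956335 23.15269745]
the job is handed in; nothing more can be done
None
```

The job is done and handed in at 19.5 s. The white filter is seated in the well. The cream cover is over the pin and pressed fully down, and the gripper still holds it.

- **Filter:** its top measured 56 mm above the table after release, which is the height for standing on the well floor.
- **Cover on the pin:** I laid it in the channel with its nose away from the well, about 17 mm short of the pin. It stuck briefly while sliding, with about 8 N of side force. I eased the downward push, it slid on and the contact force vanished. It then went down to the seal at the predicted height.
- **Cover pressed down:** its top is flat at 75 mm along its whole length, which is the fully pressed height, with 23 N at the wrist. Pressing a little harder did not lower it further. The scene camera read 0.1–0.9 mm higher, within its calibration.
- **Small disagreements:** the top and wrist cameras differed by 1–2 mm on where the block stands. A side force of about 5 N across the channel remained at hand-in, probably the cover touching a rail.

I did not touch the purple look-alikes or the other things on the trolley, but I took no final picture of them.

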